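# Turn the tube stripe-up and hold the plank out over its line

### The arm

A 7-joint arm with a two-finger parallel gripper is mounted at the origin on the work surface. World frame = base frame: x ahead of the robot, y to its left, z up, the work surface at z = 0. Lengths are in mm, angles in rad, forces in N, time in s.
With the tool pointing down it reaches from about 350 to 900 mm from the base axis. Payload 7.2 kg.
Tool frame: the origin (TCP) lies midway between the tips of the shut fingers; the grasp point (between the pads) lies 19 mm behind it; z points along the fingers, y is the line along which they close (so a half turn about z gives the same grasp; the last joint's range is limited). The gripper opens to 88 mm and grips with 3 to 60 N. Pads are 20 mm wide; open, the fingers measure 115 mm over their backs; the gripper's body (75 mm by 178 mm) begins 61 mm behind the grasp point.
Start: joints at [-1.359, 0.411, -0.013, 1.596, 0.006, 1.134, -0.082], TCP at [172.612, 600.695, 222.653] pointing down, gripper open.
Joint ranges: [-2.95, 2.95], [-0.29, 1.99], [-1.47, 1.44], [0.14, 2.54], [-1.03, 4.17], [0.13, 1.85], [-2.86, 2.86]. Speed limits (rad/s): [2.39, 2.39, 3.01, 3.01, 3.14, 3.14, 3.14].

### API

Orientations are given as a unit quaternion [x, y, z, w].
In Python, from workcell import env gives the robot as it stands.
- The arm moves only by the shell command python3 -m creep 'ROWS' [FORCE]. ROWS is a JSON object whose one key "series" holds a list of rows, each a list of 7 numbers: the turn, a rotation vector about the tool's x, y, z in rad, then the shift along the tool's x, y, z in mm, then the closure, from -1 (fully open) to 1 (shut). In form: {"series": [[wx, wy, wz, x, y, z, fingers], ...]}. A call has 1 to 8 rows; each row is the pose to reach, as a shift and turn from the pose commanded when the call began, along the tool's axes at that moment; what a row does not reach only later rows make up. A row lasts 1/10 s, in which the tool goes at most 50 mm and 8.59 degrees, less where a joint would pass 70% of its speed; a pose out of reach is approached as far as the arm can. A call with a gripper value outside its range is refused whole. The fingers move at their own pace and stop on an object; FORCE is the grip in N (left out, the last holds). Time passes only in rows, so rows that repeat a pose let the fingers close. It gives the time, the measured TCP pose, the force, the opening and the grip force at its end, in the units of the state.
- env.state(): the state, without advancing time (a new reading comes with each control period).
- env.get_image(name): name is "scene" or "top"; returns the picture (384x512x3 uint8, blue, green, red); there is no depth.
- env.get_calibration(name): a dict with "fov_y" (degrees; the focal length in pixels is half the picture's height over the tangent of half this angle, whatever the lens; pixels are square), "cx", "cy" (the principal point, pixels), "world_from_camera" (4x4, takes a point from camera to world coordinates). Camera axes: x right, y down, z forward; pixel columns grow to the right and rows downward; lengths in mm; the calibration is good to about 2 mm. A picture is of the moment at which its call begins. get_calibration takes no time and is no camera call.
- env.sign_off(): hands the job in; it is judged then, once.
The state is a dict: "clock": time; "joint_pos": joint angles; "joint_vel": joint speeds; "joint_torque": joint torques, N m; "ee_pos": TCP position; "ee_rot": TCP orientation; "force": force on the tool from outside, world axes, zero at the start; "torque": the same for the moment, N m; "grip_width": opening from 0.0 (shut) to 1.0 (fully open); "grasp_force": force on a finger pad.
Only numpy, scipy, OpenCV 4.12 (cv2) and the standard library are available. Lean on these libraries where they do the work, as an engineer would, in place of code of your own. Each camera call takes 0.05 s, during which the arm holds its last target. There are 200 camera calls.

### The job

Roll the metal tube along the bench, away from the dark wooden block and without lifting it, until its red stripe faces straight up. Then slide the pale plank outward on the block, keeping it flat on the block and not lifting it off, until its end stands squarely and directly above the stripe, as a straight-edge for scribing. So far out it would tip by itself, so finish while still holding it level with the gripper, clear of the tube, which stays stripe-up; leave everything else on the bench where it is.

Things in the scene. Friction and masses are not known exactly. Their poses are not given: they have to be found in the camera images.
- block: dark wooden support block fixed to the bench, 170 (its x) x 130 (its y) x 50 mm high. Origin: centre of its underside, on the bench. Its +x axis points outward, level, towards the tube (roughly to the robot's right); z up.
- block_edge (a point): middle of the block's outward top edge: at x = +85 mm, y = 0, z = 50 mm in the block's axes, which it shares.
- plank: pale loose plank flat on the block, 300 long (its x) x 50 wide (y) x 18 mm thick, 0.2 kg, balanced at mid-length. Origin: centre of its underside, 50 mm above the bench. +x points outward to the end that goes over the tube; z up. It starts 15 to 45 mm beyond the outward edge, its tail sticking out behind the block. Over 150 mm overhang it tips unless held.
- plank_end (a point): middle of the lower edge of the plank's outward end: x = +150 mm, y = 0, z = 0 in the plank's axes.
- tube: loose grey metal tube on the bench beyond the block, 40 mm diameter, 160 mm long, 0.3 kg. Origin: its centre, 20 mm up. y: along it, about parallel to the block edge; z: from centre to the 7 mm wide red stripe along it (z up = stripe up). Stripe starts leaning 0.7 to 1.4 rad towards the block. Pushed slowly it rolls without slip and stops within a few mm. Its top is 10 mm below the plank.
- jar: bystander: jar with red cap, 60 mm diameter, 85 mm high; origin under its centre.
- can: bystander: can, 56 mm diameter, 120 mm high; origin under its centre.
- bottle: bystander: white bottle with red cap, 60 mm diameter, 140 mm high; origin under its centre.
- screwdriver: bystander: screwdriver lying on the bench along its x axis.
- wrench: bystander: wrench lying on the bench along its x axis.
- brush: bystander: brush lying on the bench along its x axis.
Things that resemble listed ones, but are neither listed nor needed, are in the scene too. Several things have the shape of the block; the one meant has the colours described above.

How it is judged:
By the outcome, as a careful person would: the job done as asked, in the order asked, and still so for the second after the job is handed in, while the arm keeps its last pose, push and grip.
It also fails if it takes over 58 s, if anything falls off the work surface, if the arm or the gripper's body presses on something with over 40 N, if the wrist force passes 120 N, or if a joint passes its speed limit or range.

## Working session

There is one attempt and no reset: what is moved stays moved. The work goes in short steps, Python scripts to look and compute and a shell command to move; the robot and the scene stay as the last step left them, time stands still between calls to the robot, and variables do not carry over. Pictures are saved under pics/ and viewed, at most 12 in all, crops included, and the job is handed in when it is done.

```bash
mkdir -p pics; ls
python3 - <<'E'
from workcell import env
import cv2
s=env.state();print(s)
for n in("scene","top"):
    cv2.imwrite(f"pics/{n}0.png",env.get_image(n)); print(n,env.get_calibration(n))
E
```

```text
pics
{'clock': 0.0, 'joint_pos': array([-1.35924248,  0.41189875, -0.01271254,  1.59702475,  0.00559065,
        1.13428125, -0.08219876]), 'joint_vel': array([ 1.15503079e-03,  1.05242999e-03,  1.03931674e-03, -1.54560608e-03,
        1.79323372e-06,  2.16711611e-03, -1.91025832e-04]), 'joint_torque': array([-8.54911941e-04, -5.87953377e+01,  6.41732309e-01, -2.91085500e+01,
       -5.37444942e-02,  1.81555777e-02,  1.42436243e-04]), 'ee_pos': array([172.47486642, 600.21797264, 221.81767744]), 'ee_rot': array([ 1.39410158e-01,  9.90234410e-01, -7.86114772e-04, -5.87414459e-05]), 'force': array([-0.39711646,  0.49615308, -0.13099798]), 'torque': array([0.02937151, 0.01930171, 0.03633239]), 'grasp_force': 0.0, 'grip_width': 1.0025356947871047}
scene {'fov_y': 53.82589078715821, 'cx': 262.324671137141, 'cy': 191.06379562318483, 'world_from_camera': array([[-2.08171683e-01,  7.37994109e-01, -6.41895042e-01,
         1.14013588e+03],
       [ 9.78090230e-01,  1.55719568e-01, -1.38169888e-01,
         1.92995844e+02],
       [-2.01294471e-03, -6.56594328e-01, -7.54241233e-01,
         8.49075842e+02],
       [ 0.00000000e+00,  0.00000000e+00,  0.00000000e+00,
         1.00000000e+00]])}
top {'fov_y': 43.64900318449554, 'cx': 252.73510850553808, 'cy': 187.9247469624651, 'world_from_camera': array([[-2.53875355e-02, -9.83077204e-01,  1.81424045e-01,
         1.59605484e+02],
       [-9.99616463e-01,  2.69728901e-02,  6.27609692e-03,
         4.19424673e+01],
       [-1.10634186e-02, -1.81195127e-01, -9.83384933e-01,
         1.68643197e+03],
       [ 0.00000000e+00,  0.00000000e+00,  0.00000000e+00,
         1.00000000e+00]])}
```

View pics/scene0.png

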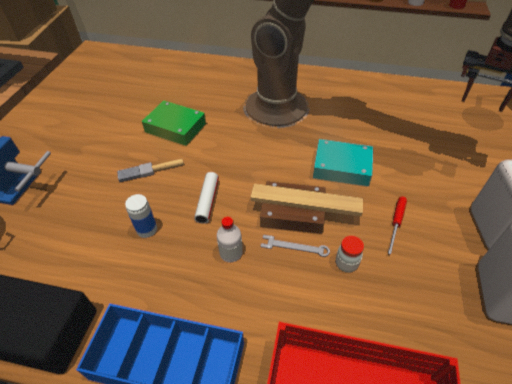

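View pics/top0.png

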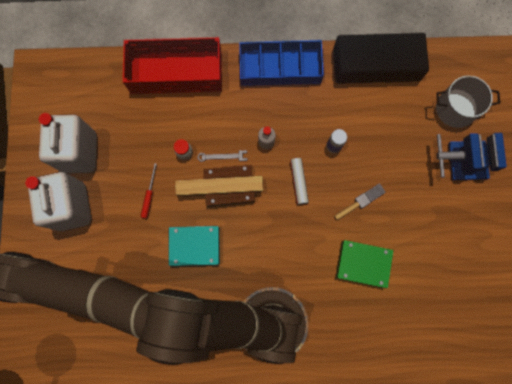

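The top view shows the plank at about (176–263, 186), the block at (230, 186) and the tube at (300, 182). In the scene view the plank is at (252–362, 203) and the tube at (207, 198). I'll zoom in on both.

Run:
```python
import cv2,numpy as np
a=cv2.imread("pics/scene0.png")[160:250,180:380];b=cv2.imread("pics/top0.png")[150:220,165:325]
a=cv2.resize(a,(800,360),interpolation=cv2.INTER_CUBIC);b=cv2.resize(b[:, :],(800,350),interpolation=cv2.INTER_CUBIC)
cv2.imwrite("pics/c0.png",np.vstack([a[:, :],b])[:710]if 0 else cv2.resize(np.vstack([a,b]),(676,600)))
cv2.imwrite("pics/c0.png",cv2.resize(np.vstack([a,b[:240+0]]),(800,600)))
```

```text
(no output)
```

View pics/c0.png

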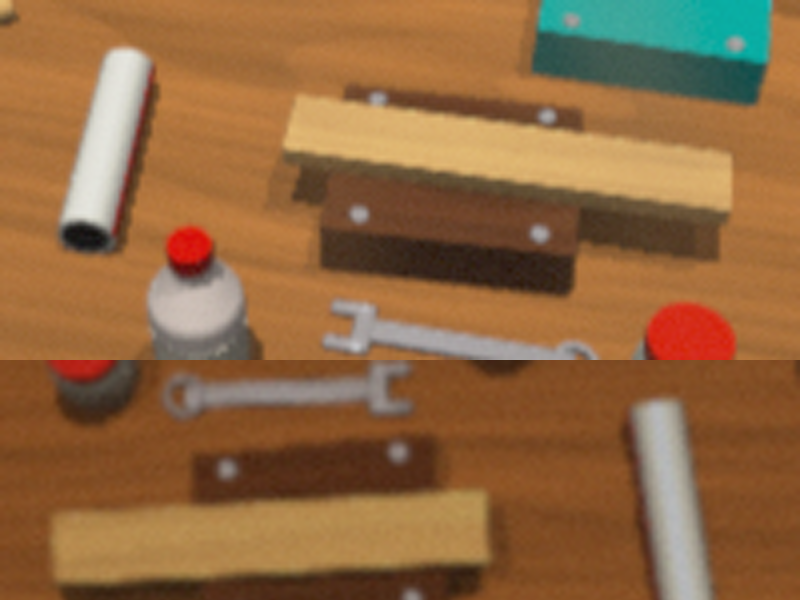

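The crops show the red stripe faintly on the tube's block-facing flank. I'll get accurate tube edges with one larger crop.

```bash
cat > h.py <<'E'
from workcell import env
import cv2,numpy as np
from scipy.optimize import least_squares
C={}
for n in("scene","top"):
    c=env.get_calibration(n);T=c["world_from_camera"];C[n]=(192/np.tan(np.radians(c["fov_y"]/2)),c["cx"],c["cy"],T)
def proj(n,P):
    f,cx,cy,T=C[n];q=(np.atleast_2d(P)-T[:3,3])@T[:3,:3]
    return np.c_[cx+f*q[:,0]/q[:,2],cy+f*q[:,1]/q[:,2]]
def ray(n,p,z):
    f,cx,cy,T=C[n];d=T[:3,:3]@np.array([(p[0]-cx)/f,(p[1]-cy)/f,1]);o=T[:3,3]
    return o+d*(z-o[2])/d[2]
def crop(im,x,y,w,h,k):
    # zoomed pixel (u,v) -> original (x+(u+.5)/k-.5, ...)
    return cv2.resize(im[y:y+h,x:x+w],None,fx=k,fy=k,interpolation=cv2.INTER_LANCZOS4)
E
python3 - <<'E'
from h import *
a=crop(cv2.imread("pics/scene0.png"),190,167,34,60,10);b=crop(cv2.imread("pics/top0.png"),284,152,34,60,10)
cv2.imwrite("pics/c1.png",np.hstack([a,b]))
# rough positions
for nm,p,q in [("bottle",(230,254),None),("jar",(348,265),None),("can",(146,232),None)]:
    print(nm,ray("scene",p,0).round())
for nm,p,z in [("bottle cap",(266,131),140),("jarcap",(182,148),85),("can",(339,136),120)]:print(nm,ray("top",p,z).round())
# plank fit, z free
S=np.array([(297,96),(284,153),(730,213),(732,152)])  # outer-far(robot side), outer-near, tail-near, tail-far
T=np.array([(488,490),(490,564),(57,584),(52,514)])   # outer-near, outer-far, tail-far, tail-near
S=(S+.5)/4-.5+[180,160];T=(T-[0,360]+.5)/5-.5+[165,150]
def cor(p):
    x,y,z,t=p;u=np.array([np.cos(t),np.sin(t)]);v=np.array([-u[1],u[0]])
    return np.array([[*(np.array([x,y])+a*u+b*v),z] for a,b in((150,25),(150,-25),(-150,-25),(-150,25))])
# outward=-y world; plank y-axis then = +x world; near camera = large x = +v
def res(p):
    c=cor(p);return np.r_[(proj("scene",c[[1,0,3,2]])-S).ravel(),(proj("top",c)-T).ravel()]
r=least_squares(res,[600,80,68,-1.57]);print("plank x,y,ztop,yaw",r.x.round(3));print(r.fun.round(1))
E
```

```text
bottle [647.   0.   0.]
jar [616. 302.   0.]
can [ 627. -242.    0.]
bottle cap [638.   2. 140.]
jarcap [602. 293.  85.]
can [ 619. -244.  120.]
plank x,y,ztop,yaw [471.374 169.994  64.298  -1.541]
[-0.4  0.1 -0.7 -0.7  0.  -0.1 -0.3  0.7 -0.7  0.2 -0.2 -0.4 -0.8  0.4
 -0.1  0.2]
```

View pics/c1.png

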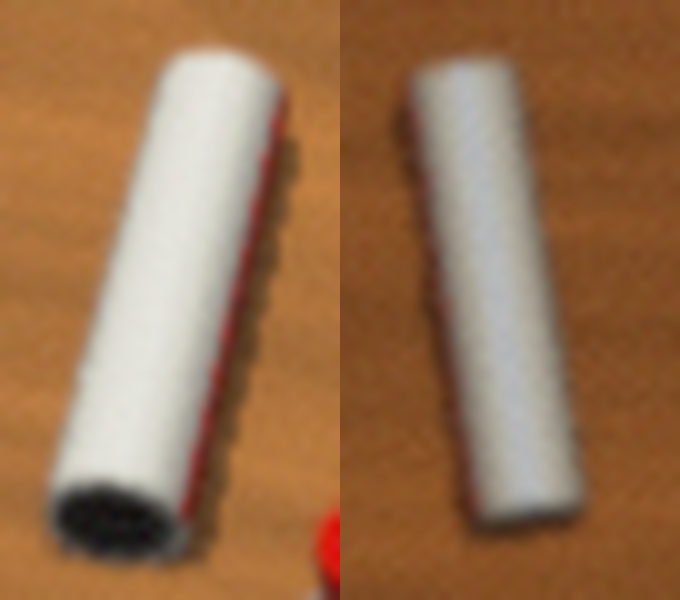

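The left crop (scene view) shows the tube's silhouette from (162,75)–(55,500) to (287,95)–(190,510), with the red stripe along the right edge. In the right crop (top view) the silhouette runs from (410,80)–(470,510) to (515,70)–(583,500), with the stripe along the left edge.

```bash
cat >> h.py <<'E'
def cyl(x,y,z,t,a=None):
    # t: yaw of tube axis direction; axis ~ +x world
    ax=np.array([np.cos(t),np.sin(t),0]);nn=np.array([-ax[1],ax[0],0]);th=np.linspace(0,2*np.pi,120) if a is None else np.atleast_1d(a)
    return np.array([[x,y,z]+l*ax+20*(np.cos(k)*np.array([0,0,1])+np.sin(k)*nn) for l in(-80,80) for k in th])
# stripe at angle k leans towards +nn (~ +y, the block)
def support(n,P,l):  # signed gap of silhouette to line p->q, outside on left
    p,q=map(np.array,l);d=(q-p)/np.linalg.norm(q-p);m=np.array([d[1],-d[0]])
    s=(proj(n,P)-p)@m
    return s.max() if l_out(l) else s.min()
E
python3 - <<'E'
from h import *
def m(u,v,n): 
    o=(190,167) if n=="scene" else (284,152)
    if n=="top":u-=340
    return np.array([(u+.5)/10-.5+o[0],(v+.5)/10-.5+o[1]])
L={"scene":[((162,75),(55,500)),((287,95),(190,510)),((120,45),(300,50)),((60,562),(160,562))],
   "top":[((410,80),(470,510)),((515,70),(583,500)),((415,65),(515,55)),((475,522),(580,515))]}
cen={"scene":(165,300),"top":(497,290)}
def res(p):
    P=cyl(*p);out=[]
    for n in L:
        c=m(*cen[n],n);q=proj(n,P)
        for a,b in L[n]:
            a,b=m(*a,n),m(*b,n);d=(b-a)/np.linalg.norm(b-a);nn=np.array([d[1],-d[0]])
            if (c-a)@nn>0:nn=-nn
            h=len(q)//2
            if L[n].index(next(l for l in L[n] if np.allclose(m(*l[0],n),a)))<2:
                out+=[((q[:h]-a)@nn).max(),((q[h:]-a)@nn).max()]
            else: out.append(((q-a)@nn).max())
    return np.array(out)
r=least_squares(res,[520,-40,20,-.1],diff_step=1e-4);print("tube x,y,z,yaw",r.x.round(3));print(r.fun.round(2))
x=r.x
for z in (x[2],20):
  y=[x[0],x[1],z,x[3]]
  for a in (.4,.6,.8,1.0,1.2,1.4): print(z.__round__(1),a,((proj("scene",cyl(*y,a))-[190,167]+.5)*10).round().tolist(),((proj("top",cyl(*y,a))-[284,152]+.5)*10+[340,0]).round().tolist())
E
```

```text
tube x,y,z,yaw [ 4.88255e+02 -1.10697e+02  2.15960e+01  1.14000e-01]
[ 0.43  1.15  0.37  0.27 -0.1   0.18  0.09  0.91  0.03 -0.18  0.04  0.36]
21.6 0.4 [[242.0, 55.0], [135.0, 482.0]] [[510.0, 509.0], [439.0, 65.0]]
21.6 0.6 [[254.0, 60.0], [149.0, 487.0]] [[500.0, 511.0], [429.0, 67.0]]
21.6 0.8 [[265.0, 67.0], [161.0, 493.0]] [[491.0, 513.0], [420.0, 70.0]]
21.6 1.0 [[274.0, 74.0], [171.0, 501.0]] [[483.0, 516.0], [413.0, 73.0]]
21.6 1.2 [[282.0, 83.0], [179.0, 510.0]] [[477.0, 518.0], [407.0, 77.0]]
21.6 1.4 [[286.0, 92.0], [185.0, 518.0]] [[473.0, 520.0], [403.0, 80.0]]
20 0.4 [[243.0, 58.0], [136.0, 485.0]] [[510.0, 509.0], [439.0, 66.0]]
20 0.6 [[255.0, 64.0], [149.0, 490.0]] [[500.0, 512.0], [429.0, 69.0]]
20 0.8 [[266.0, 70.0], [162.0, 497.0]] [[490.0, 514.0], [420.0, 71.0]]
20 1.0 [[275.0, 78.0], [172.0, 505.0]] [[482.0, 516.0], [412.0, 75.0]]
20 1.2 [[282.0, 87.0], [180.0, 513.0]] [[477.0, 518.0], [407.0, 78.0]]
20 1.4 [[287.0, 96.0], [186.0, 522.0]] [[473.0, 521.0], [403.0, 81.0]]
```

The tube's centre is near (488, -111), with its axis 0.114 rad from world x. Its stripe leans about 1.3 rad, so it should roll about 26 mm. I'll plan the approach.

```bash
cat >> h.py <<'E'
from scipy.spatial.transform import Rotation as R
def plan(x,y,z,yaw=None):
    s=env.state();r=R.from_quat(s["ee_rot"]);M=r.as_matrix();c=np.arctan2(M[1,1],M[0,1])
    if yaw is None:yaw=c
    w=np.array([np.cos(yaw),np.sin(yaw),0]);dz=np.array([0,0,-1.]);G=np.c_[np.cross(w,dz),w,dz]
    print("t",round(s["clock"],2),"pos",s["ee_pos"].round(1),"yaw",c.round(3),"F",s["force"].round(1),"grip",round(s["grip_width"],2),round(s["grasp_force"],1))
    print("turn",R.from_matrix(M.T@G).as_rotvec().round(3),"shift",(M.T@(np.array([x,y,z])-s["ee_pos"])).round(1))
E
python3 -c "
from h import *
t=.114;plan(488-55*np.sin(t),-111+55*np.cos(t),150,t)"
```

```text
t 0.1 pos [172.5 600.2 221.9] yaw 1.291 F [-1.1  0.5 -0.2] grip 1.0 0.0
turn [-1.000e-03  1.000e-03  1.177e+00] shift [-478.5 -545.6   72.7]
```

```bash
python3 -m creep '{"series": [[0,0,0.15,-30,-34,0,-1],[0,0,0.3,-62,-70,0,-1],[0,0,0.45,-94,-107,0,-1],[0,0,0.6,-126,-143,0,-1],[0,0,0.75,-158,-180,0,-1],[0,0,0.9,-190,-216,0,-1],[0,0,1.05,-222,-253,0,-1],[0,0,1.177,-254,-290,0,-1]]}'; python3 -c "
from h import *
t=.114;plan(488-55*np.sin(t),-111+55*np.cos(t),150,t)"
```

```text
clock: 0.9
ee_pos: [336.9, 249.9, 222.6]
ee_rot: [0.668, 0.744, 0.0, -0.0]
force: [0.4, 0.7, 0.2]
grip_width: 1.001
grasp_force: 0.0
t 0.9 pos [336.9 249.9 222.6] yaw 0.108 F [0.4 0.7 0.2] grip 1.0 0.0
turn [-0.    -0.    -0.006] shift [-320.1  110.9   72.5]
```

```bash
python3 -m creep '{"series": [[0,0,0,-45,15,5,-1],[0,0,0,-90,31,10,-1],[0,0,0,-135,47,20,-1],[0,0,0,-180,62,30,-1],[0,0,0,-225,78,40,-1],[0,0,0,-270,94,55,-1],[0,0,0,-305,106,70,-1],[0,0,0,-320,111,72,-1]]}'; python3 -c "
from h import *
t=.114;plan(488-55*np.sin(t),-111+55*np.cos(t),14,t)"
```

```text
clock: 1.7
ee_pos: [483.2, -57.1, 149.1]
ee_rot: [0.667, 0.745, -0.001, -0.0]
force: [-1.1, 0.2, 0.4]
grip_width: 0.998
grasp_force: 0.0
t 1.7 pos [483.2 -57.1 149.1] yaw 0.11 F [-1.1  0.2  0.4] grip 1.0 0.0
turn [-0.002  0.002 -0.004] shift [  1.2  -1.1 135.1]
```

```bash
python3 -m creep '{"series": [[0,0,0,0,0,30,-1],[0,0,0,0,0,70,-1],[0,0,0,0,0,110,-1],[0,0,0,0,0,130,-1],[0,0,0,0,0,135,-1],[0,0,0,-6,0,135,-1],[0,0,0,-14,0,135,-1],[0,0,0,-20,0,135,-1]]}'; python3 -m creep '{"series": [[0,0,0,-2,0,0,-1],[0,0,0,-4,0,0,-1],[0,0,0,-6,0,0,-1],[0,0,0,-8,0,0,-1],[0,0,0,-10,0,0,-1],[0,0,0,-12,0,0,-1],[0,0,0,-14,0,0,-1],[0,0,0,-16,0,0,-1]]}';  python3 -m creep '{"series": [[0,0,0,-1.5,0,0,-1],[0,0,0,-3,0,0,-1],[0,0,0,-4,0,0,-1],[0,0,0,-5,0,0,-1],[0,0,0,-5,0,0,-1],[0,0,0,-5,0,0,-1],[0,0,0,-5,0,0,-1]]}'
python3 - <<'E'
from h import *
plan(480,-76,14)
a=env.get_image("scene");b=env.get_image("top");cv2.imwrite("pics/s1.png",a);cv2.imwrite("pics/t1.png",b)
cv2.imwrite("pics/c2.png",np.hstack([crop(a,175,160,40,60,10),crop(b,284,152,40,60,10)]))
E
```

```text
clock: 2.5
ee_pos: [486.7, -74.4, 17.0]
ee_rot: [0.666, 0.746, 0.001, 0.001]
force: [0.1, -0.1, 0.3]
grip_width: 0.998
grasp_force: 0.0
clock: 3.3
ee_pos: [487.4, -89.4, 15.6]
ee_rot: [0.666, 0.746, -0.0, -0.0]
force: [-0.1, 0.6, 0.6]
grip_width: 0.997
grasp_force: 0.1
clock: 4.0
ee_pos: [488.0, -94.1, 15.6]
ee_rot: [0.666, 0.746, 0.0, -0.0]
force: [-0.2, -0.7, 0.3]
grip_width: 1.001
grasp_force: 0.0
t 4.0 pos [488.  -94.1  15.6] yaw 0.114 F [-0.2 -0.7  0.3] grip 1.0 0.0
turn [ 0. -0.  0.] shift [18.9 -5.9  1.6]
```

View pics/c2.png

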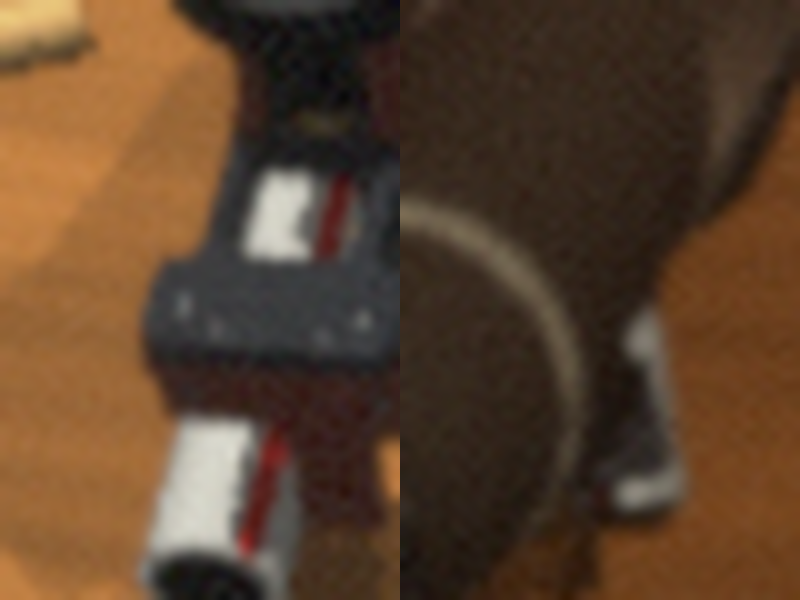

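The scene crop shows the stripe at (333,215) to (255,520), rolled upward, and the tube's left edge at (250,215) to (150,550). The arm hides the tube in the top view. I'll compute the remaining lean.

```bash
cat > m.py <<'E'
from h import *
def fit(o,k,sil,st,x0=(488,-124,.114,.6),fixyaw=.114,rim=None):
    g=lambda p:(np.array(p,float)+.5)/k-.5+o
    def atrow(q,v): # u on projected line(s) at row v
        a,b=q;return a[0]+(b[0]-a[0])*(v-a[1])/(b[1]-a[1])
    th=np.linspace(0,2*np.pi,120)
    def res(p):
        y,a=p[:2];t=p[2] if fixyaw is None else fixyaw
        Q=proj("scene",cyl(x0[0],y,20,t)).reshape(2,120,2);S=proj("scene",cyl(x0[0],y,20,t,a))
        out=[min(atrow(Q[:,i],v) for i in range(0,120))-u for u,v in g(sil)]
        if rim is not None: out+=[max(atrow(Q[:,i],v) for i in range(0,120))-u for u,v in g(rim)]
        return np.array(out+[atrow(S,v)-u for u,v in g(st)])
    r=least_squares(res,[x0[1],x0[3]]+([x0[2]] if fixyaw is None else []),diff_step=1e-4)
    print("y,lean(,yaw)",r.x.round(3),"res",r.fun.round(2),"roll mm",(20*r.x[1]).round(1))
E
python3 - <<'E'
from m import *
o=np.array([175,160])
sil=[(250,215),(172,450),(150,550)];st=[(333,215),(272,450),(255,520)]
fit(o,10,sil,st);fit(o,10,sil,st,fixyaw=None)
E
```

```text
y,lean(,yaw) [-124.549    0.548] res [-0.63  0.6   0.    0.02  0.05 -0.06] roll mm 11.0
y,lean(,yaw) [-1.24314e+02  5.49000e-01  1.04000e-01] res [-0.39  0.55 -0.17  0.25 -0.02 -0.22] roll mm 11.0
```

```bash
python3 -m creep '{"series": [[0,0,0,-1.5,0,0,-1],[0,0,0,-3,0,0,-1],[0,0,0,-4.5,0,0,-1],[0,0,0,-6,0,0,-1],[0,0,0,-7.5,0,0,-1],[0,0,0,-8.5,0,0,-1],[0,0,0,-9.5,0,0,-1],[0,0,0,-10,0,0,-1]]}'; python3 -m creep '{"series": [[0,0,0,0,0,0,-1],[0,0,0,1,0,0,-1],[0,0,0,6,0,0,-1],[0,0,0,15,0,0,-1],[0,0,0,20,0,-20,-1],[0,0,0,60,0,-60,-1],[0,0,0,110,0,-100,-1],[0,0,0,160,0,-120,-1]]}'; python3 -m creep '{"series": [[0,0,0,45,0,0,-1],[0,0,0,90,0,0,-1],[0,0,0,135,0,0,-1],[0,0,0,150,0,0,-1]]}'
python3 - <<'E'
from h import *
plan(480,-76,14)
a=env.get_image("scene");b=env.get_image("top");cv2.imwrite("pics/s2.png",a);cv2.imwrite("pics/t2.png",b)
cv2.imwrite("pics/c3.png",np.hstack([crop(a,175,165,40,60,10),crop(b,290,152,40,60,10)]))
E
```

```text
clock: 4.9
ee_pos: [489.1, -104.2, 15.6]
ee_rot: [0.666, 0.746, -0.0, 0.0]
force: [-0.5, 0.1, 0.6]
grip_width: 1.0
grasp_force: 0.2
clock: 5.7
ee_pos: [473.3, 34.9, 126.7]
ee_rot: [0.666, 0.746, 0.001, 0.0]
force: [1.1, 0.1, 0.9]
grip_width: 0.997
grasp_force: 0.0
clock: 6.1
ee_pos: [454.6, 188.5, 124.9]
ee_rot: [0.663, 0.748, 0.0, -0.001]
force: [-0.6, -0.7, -0.0]
grip_width: 1.002
grasp_force: 0.0
t 6.1 pos [454.6 188.5 124.9] yaw 0.121 F [-0.6 -0.7 -0. ] grip 1.0 0.0
turn [-0.    -0.002 -0.   ] shift [-265.8   -6.6  110.5]
```

View pics/c3.png

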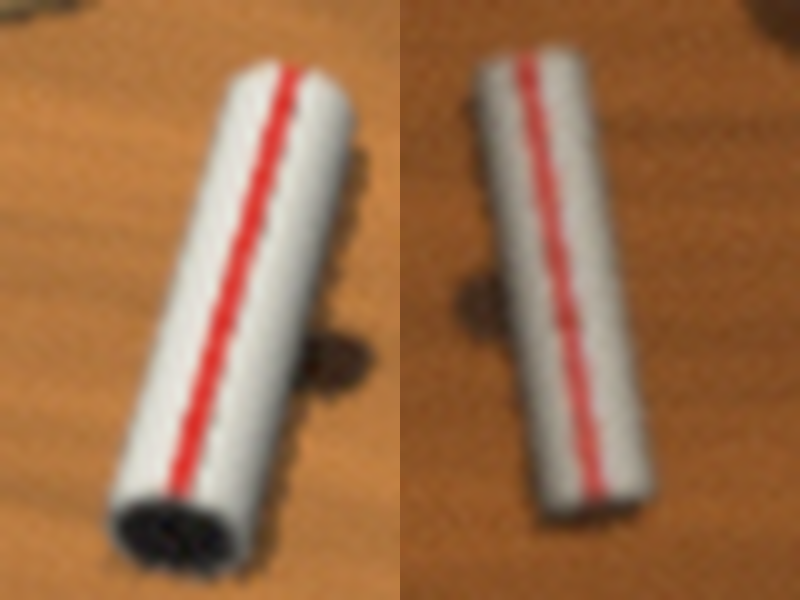

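The stripe is now nearly on top. In the crop's scene view it runs (290,70)–(180,490), with silhouette edges (232,95)–(115,500) and (350,110)–(250,540). In the top view it runs (527,60)–(597,495). Next I'll fit the residual lean in each view.

```bash
cat > fit2.py <<'E'
from h import *
import sys
def rows(n,im,box):
    x,y,w,h=box;k=8;c=cv2.resize(im[y:y+h,x:x+w],None,fx=k,fy=k,interpolation=cv2.INTER_CUBIC)
    hsv=cv2.cvtColor(c,cv2.COLOR_BGR2HSV);B,G,Rr=[c[:,:,i].astype(int) for i in range(3)]
    red=(Rr>130)&(Rr-G>80)&(abs(G-B)<35)
    tube=((hsv[:,:,1]<90)&(hsv[:,:,2]>70))|red
    nl,lab,stt,_=cv2.connectedComponentsWithStats(tube.astype(np.uint8));tube=lab==1+stt[1:,4].argmax()
    out=[]
    for v in range(int(h*k*.25),int(h*k*.75),k):
        t=np.flatnonzero(tube[v]);r=np.flatnonzero(red[v]&tube[v])
        if len(t) and len(r): out.append([(v+.5)/k-.5+y]+[(q+.5)/k-.5+x for q in(t.min(),t.max(),r.mean())])
    return np.array(out)
def run(n,im,box,x0=488,y0=-135):
    D=rows(n,im,box)
    at=lambda q,v:q[0][0]+(q[1][0]-q[0][0])*(v-q[0][1])/(q[1][1]-q[0][1])
    def res(p):
        Q=proj(n,cyl(x0,p[0],20,p[1])).reshape(2,120,2);S=proj(n,cyl(x0,p[0],20,p[1],p[2]));o=[]
        for v,l,r,s in D[::4]:
            us=[at(Q[:,i],v) for i in range(0,120,2)];o+=[min(us)-p[3]-l,max(us)+p[3]-r,at(S,v)-s]
        return np.array(o)
    r=least_squares(res,[y0,.1,.05,0],diff_step=1e-4)
    print(n,"y,yaw,lean,edge",r.x.round(3),"rms",np.sqrt((r.fun**2).mean()).round(2)); return r.x
if __name__=="__main__":
    i=sys.argv[1];run("scene",cv2.imread(f"pics/s{i}.png"),(175,165,40,60));run("top",cv2.imread(f"pics/t{i}.png"),(290,152,40,60))
E
python3 fit2.py 2
python3 - <<'E'
from h import *
# tube x extent check in both views: near/far ends of the stripe
for n,o,a,b in (("scene",(175,165),(180,495),(290,66)),("top",(290,152),(127,55),(197,500))):
    P=[ray(n,(np.array(q)+.5)/10-.5+o,40) for q in(a,b)];print(n,np.round(P,1)[:,:2].tolist(),np.mean(P,0).round(1))
E
```

```text
scene y,yaw,lean,edge [-1.35924e+02  1.14000e-01  1.47000e-01  9.50000e-02] rms 0.09
top y,yaw,lean,edge [-1.35e+02  1.00e-01  5.00e-02  0.00e+00] rms nan
scene [[570.7, -122.1], [410.9, -142.6]] [ 490.8 -132.3   40. ]
top [[569.3, -125.1], [409.9, -142.3]] [ 489.6 -133.7   40. ]fit2.py:23: RuntimeWarning: Mean of empty slice.
  print(n,"y,yaw,lean,edge",r.x.round(3),"rms",np.sqrt((r.fun**2).mean()).round(2)); return r.x
  ret = ret.dtype.type(ret / rcount)
```

```bash
sed -i 's/(Rr>130)&(Rr-G>80)/(Rr>100)\&(Rr-G>55)/; s/abs(G-B)<35/abs(G-B)<25/; s/hsv\[:,:,1\]<90)/hsv[:,:,1]<110)/' fit2.py; python3 fit2.py 2; python3 -m creep '{"series": [[0,0,0,-50,0,0,-1],[0,0,0,-100,0,0,-1],[0,0,0,-150,0,0,-1],[0,0,0,-190,0,0,-1],[0,0,0,-220,0,20,-1],[0,0,0,-250,0,60,-1],[0,0,0,-265,0,90,-1],[0,0,0,-270,0,108,-1]]}';python3 -c "
from h import *
plan(489.4,-107.4,15,.114)"
```

```text
scene y,yaw,lean,edge [-1.36038e+02  1.14000e-01  1.54000e-01  2.90000e-01] rms 0.1
top y,yaw,lean,edge [-1.3647e+02  1.1500e-01  1.6300e-01  7.4000e-02] rms 0.09
clock: 7.0
ee_pos: [484.9, -89.8, 15.2]
ee_rot: [0.668, 0.744, -0.001, -0.0]
force: [0.4, 0.1, 0.1]
grip_width: 1.005
grasp_force: 0.0
t 7.0 pos [484.9 -89.8  15.2] yaw 0.108 F [0.4 0.1 0.1] grip 1.0 0.0
turn [-0.003  0.002 -0.006] shift [-18.    2.5   0.2]
```

```bash
python3 -m creep '{"series": [[0,0,-0.004,-5,1,0,-1],[0,0,-0.004,-10,2,0,-1],[0,0,-0.004,-13,2,0,-1],[0,0,-0.004,-14.5,2,0,-1],[0,0,-0.004,-16,2,0,-1],[0,0,-0.004,-17,2,0,-1],[0,0,-0.004,-18,2,0,-1],[0,0,-0.004,-18,2,0,-1]]}'; python3 -c "
from h import *
plan(489.4,-107.4,15,.114)"; python3 -m creep '{"series": [[0,0,0,0.5,0,0,-1],[0,0,0,5,0,0,-1],[0,0,0,15,0,0,-1],[0,0,0,20,0,-20,-1],[0,0,0,60,0,-60,-1],[0,0,0,110,0,-110,-1],[0,0,0,160,0,-120,-1],[0,0,0,210,0,-120,-1]]}'; python3 -m creep '{"series": [[0,0,0,45,0,0,-1],[0,0,0,90,0,0,-1],[0,0,0,110,0,0,-1],[0,0,0,110,0,0,-1]]}'
python3 - <<'E'
from h import *
a=env.get_image("scene");b=env.get_image("top");cv2.imwrite("pics/s3.png",a);cv2.imwrite("pics/t3.png",b)
plan(0,0,0)
E
python3 fit2.py 3
```

```text
clock: 7.8
ee_pos: [491.1, -103.0, 17.1]
ee_rot: [0.664, 0.748, 0.0, 0.0]
force: [0.5, -0.2, -0.7]
grip_width: 1.0
grasp_force: 0.0
t 7.8 pos [ 491.1 -103.    17.1] yaw 0.118 F [ 0.5 -0.2 -0.7] grip 1.0 0.0
turn [ 0.    -0.     0.004] shift [-4.1 -2.2  2.1]
clock: 8.6
ee_pos: [469.5, 84.0, 136.0]
ee_rot: [0.665, 0.747, 0.002, 0.001]
force: [1.0, 0.7, -0.5]
grip_width: 0.996
grasp_force: 0.0
clock: 9.0
ee_pos: [454.7, 195.5, 133.5]
ee_rot: [0.662, 0.75, 0.0, -0.001]
force: [1.1, -0.7, -0.3]
grip_width: 1.001
grasp_force: 0.0
t 9.1 pos [455.6 191.3 133.6] yaw 0.119 F [0.5 0.1 0.1] grip 1.0 0.0
turn [-0.001  0.     0.   ] shift [-135.6 -475.   134. ]
scene y,yaw,lean,edge [-1.36068e+02  1.13000e-01  1.56000e-01  2.95000e-01] rms 0.08
top y,yaw,lean,edge [-1.36525e+02  1.14000e-01  1.67000e-01  7.50000e-02] rms 0.09
```

The fast approach hadn't settled, so that push fell short and never touched the tube. I'll repeat it with settling rows.

```bash
python3 -m creep '{"series": [[0,0,0,-50,0,0,-1],[0,0,0,-100,0,0,-1],[0,0,0,-150,0,0,-1],[0,0,0,-190,0,0,-1],[0,0,0,-220,0,20,-1],[0,0,0,-250,0,60,-1],[0,0,0,-265,0,90,-1],[0,0,0,-272,0,118,-1]]}'; python3 -m creep '{"series": [[0,0,0,0,0,0,-1],[0,0,0,0,0,0,-1],[0,0,0,0,0,0,-1],[0,0,0,0,0,0,-1]]}';python3 -c "
from h import *
plan(489.4,-107.6,15,.114)"
```

```text
clock: 9.9
ee_pos: [487.1, -82.9, 14.7]
ee_rot: [0.666, 0.746, -0.001, 0.0]
force: [0.2, 0.5, -0.5]
grip_width: 0.999
grasp_force: 0.0
clock: 10.3
ee_pos: [489.1, -78.5, 17.2]
ee_rot: [0.664, 0.748, 0.001, 0.001]
force: [0.3, -0.5, -0.7]
grip_width: 0.999
grasp_force: 0.0
t 10.3 pos [489.1 -78.5  17.2] yaw 0.119 F [ 0.3 -0.5 -0.7] grip 1.0 0.0
turn [ 0.002 -0.     0.005] shift [-29.   -3.2   2.2]
```

```bash
python3 -m creep '{"series": [[0,0,0.005,-6,-1.5,1,-1],[0,0,0.005,-13,-3,2,-1],[0,0,0.005,-19,-3,2,-1],[0,0,0.005,-23,-3,2,-1],[0,0,0.005,-24.5,-3,2,-1],[0,0,0.005,-26,-3,2,-1],[0,0,0.005,-27.5,-3,2,-1],[0,0,0.005,-29,-3,2,-1]]}'; python3 -m creep '{"series": [[0,0,0,0,0,0,-1],[0,0,0,0,0,0,-1],[0,0,0,0,0,0,-1]]}';python3 -c "
from h import *
plan(489.4,-107.6,15,.114)"; python3 -m creep '{"series": [[0,0,0,0.5,0,0,-1],[0,0,0,5,0,0,-1],[0,0,0,15,0,0,-1],[0,0,0,20,0,-20,-1],[0,0,0,60,0,-60,-1],[0,0,0,110,0,-110,-1],[0,0,0,160,0,-120,-1],[0,0,0,210,0,-120,-1]]}'; python3 -m creep '{"series": [[0,0,0,45,0,0,-1],[0,0,0,90,0,0,-1],[0,0,0,110,0,0,-1],[0,0,0,110,0,0,-1]]}'
python3 - <<'E'
from h import *
a=env.get_image("scene");b=env.get_image("top");cv2.imwrite("pics/s3.png",a);cv2.imwrite("pics/t3.png",b)
plan(0,0,0)
E
python3 fit2.py 3
```

```text
clock: 11.1
ee_pos: [488.6, -108.0, 13.8]
ee_rot: [0.666, 0.746, 0.0, -0.0]
force: [0.1, 0.4, -0.3]
grip_width: 1.001
grasp_force: 0.1
clock: 11.4
ee_pos: [488.6, -108.0, 13.8]
ee_rot: [0.666, 0.746, 0.0, -0.0]
force: [-0.6, 0.3, -0.0]
grip_width: 1.001
grasp_force: 0.0
t 11.4 pos [ 488.6 -108.    13.8] yaw 0.113 F [-0.6  0.3 -0. ] grip 1.0 0.0
turn [-0.    -0.    -0.001] shift [ 0.3  0.9 -1.2]
clock: 12.2
ee_pos: [468.0, 79.1, 132.8]
ee_rot: [0.666, 0.746, 0.002, 0.001]
force: [1.6, 0.7, -0.3]
grip_width: 1.0
grasp_force: 0.0
clock: 12.6
ee_pos: [453.8, 190.7, 130.4]
ee_rot: [0.664, 0.748, 0.0, -0.001]
force: [-0.5, -0.7, -0.3]
grip_width: 1.003
grasp_force: 0.0
t 12.7 pos [454.6 186.4 130.5] yaw 0.114 F [-0.5 -0.8 -0.6] grip 1.0 0.0
turn [-0.  0.  0.] shift [-133.3 -472.9  130.8]
scene y,yaw,lean,edge [-1.40677e+02  1.13000e-01 -9.40000e-02  3.48000e-01] rms 0.1
top y,yaw,lean,edge [-1.41148e+02  1.11000e-01 -1.03000e-01  7.60000e-02] rms 0.08
```

The push coasted a little: the lean is now −0.10 in both views. I'll nudge the tube back 2 mm from the far side, very slowly.

```bash
python3 -m creep '{"series": [[0,0,0,-50,0,0,-1],[0,0,0,-100,0,0,-1],[0,0,0,-150,0,0,-1],[0,0,0,-200,0,0,-1],[0,0,0,-250,0,0,-1],[0,0,0,-300,0,0,-1],[0,0,0,-345,0,0,-1],[0,0,0,-370,0,0,-1]]}'; python3 -m creep '{"series": [[0,0,0,-5,0,0,-1],[0,0,0,-5,0,0,-1],[0,0,0,-5,0,0,-1],[0,0,0,-5,0,0,-1]]}';python3 -c "
from h import *
plan(495.5,-190,14,.113)"
```

```text
clock: 13.5
ee_pos: [495.4, -187.3, 131.1]
ee_rot: [0.669, 0.744, -0.0, 0.001]
force: [-0.4, 0.4, 0.3]
grip_width: 0.998
grasp_force: 0.0
clock: 13.9
ee_pos: [497.4, -184.8, 130.5]
ee_rot: [0.665, 0.747, 0.0, -0.0]
force: [-0.2, 0.8, 0.4]
grip_width: 0.999
grasp_force: 0.0
t 13.9 pos [ 497.4 -184.8  130.5] yaw 0.115 F [-0.2  0.8  0.4] grip 1.0 0.0
turn [-0.    -0.001  0.002] shift [ -5.1  -2.4 116.5]
```

```bash
python3 -m creep '{"series": [[0,0,0,-5,-2,0,-1],[0,0,0,-5,-2,30,-1],[0,0,0,-5,-2,70,-1],[0,0,0,-5,-2,100,-1],[0,0,0,-5,-2,112,-1],[0,0,0,-5,-2,116,-1],[0,0,0,-5,-2,116,-1],[0,0,0,-5,-2,116,-1]]}';python3 -c "
from h import *
plan(494,-173,14,.113)"
```

```text
clock: 14.7
ee_pos: [497.0, -191.8, 15.9]
ee_rot: [0.666, 0.746, 0.0, 0.001]
force: [0.4, 0.6, -0.1]
grip_width: 0.999
grasp_force: 0.0
t 14.7 pos [ 497.  -191.8   15.9] yaw 0.113 F [ 0.4  0.6 -0.1] grip 1.0 0.0
turn [0.002 0.001 0.   ] shift [19.1 -0.8  1.9]
```

```bash
python3 -m creep '{"series": [[0,0,0,5,0,0,-1],[0,0,0,10,0,0,-1],[0,0,0,14,0,0,-1],[0,0,0,16,0,0,-1],[0,0,0,17,0,0,-1],[0,0,0,18,0,0,-1],[0,0,0,18.5,0,0,-1],[0,0,0,19,0,0,-1]]}'; python3 -m creep '{"series": [[0,0,0,0.3,0,0,-1],[0,0,0,0.6,0,0,-1],[0,0,0,0.9,0,0,-1],[0,0,0,1.2,0,0,-1],[0,0,0,1.5,0,0,-1],[0,0,0,1.8,0,0,-1],[0,0,0,2.1,0,0,-1],[0,0,0,2.4,0,0,-1]]}'
python3 - <<'E'
from h import *
plan(494,-173,14,.113)
a=env.get_image("scene");cv2.imwrite("pics/s4.png",a)
cv2.imwrite("pics/c4.png",np.hstack([crop(cv2.imread("pics/s3.png"),165,165,50,60,8),crop(a,165,165,50,60,8)]))
E
```

```text
clock: 15.5
ee_pos: [493.9, -172.7, 14.6]
ee_rot: [0.666, 0.746, -0.0, -0.0]
force: [0.5, 0.1, -0.9]
grip_width: 1.004
grasp_force: 0.0
clock: 16.3
ee_pos: [493.7, -170.2, 14.7]
ee_rot: [0.666, 0.746, 0.0, 0.0]
force: [-0.1, -0.4, -0.3]
grip_width: 1.004
grasp_force: 0.1
t 16.3 pos [ 493.7 -170.2   14.7] yaw 0.113 F [-0.1 -0.4 -0.3] grip 1.0 0.1
turn [0. 0. 0.] shift [-2.8  0.   0.7]
```

View pics/c4.png

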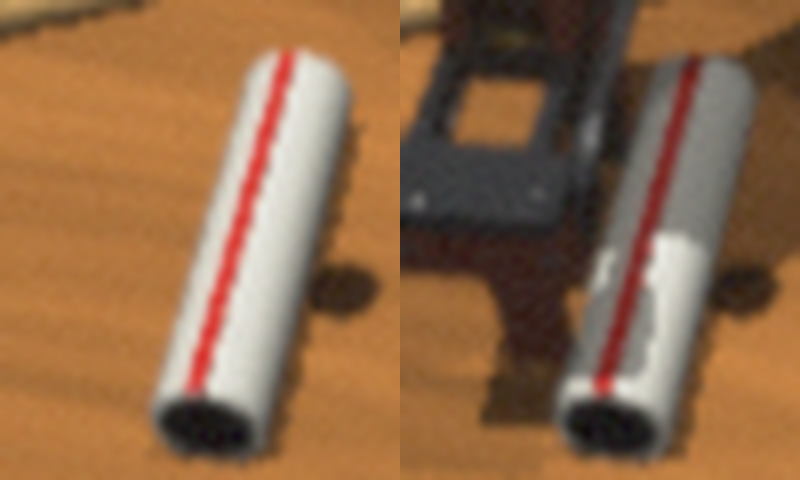

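In the right-hand crop, the tube's right edge has moved about 5 zoomed pixels (≈1.7 mm), and the stripe has moved from (195,390) to (203,388). I'll back off, lift and measure.

```bash
python3 -m creep '{"series": [[0,0,0,-3,0,0,-1],[0,0,0,-10,0,0,-1],[0,0,0,-15,0,-15,-1],[0,0,0,-15,0,-55,-1],[0,0,0,-15,0,-100,-1],[0,0,0,20,0,-115,-1],[0,0,0,65,0,-115,-1],[0,0,0,110,0,-115,-1]]}'; python3 -m creep '{"series": [[0,0,0,50,0,0,-1],[0,0,0,100,0,0,-1],[0,0,0,150,0,0,-1],[0,0,0,200,0,0,-1],[0,0,0,250,0,0,-1],[0,0,0,290,0,0,-1],[0,0,0,290,0,0,-1],[0,0,0,290,0,0,-1]]}'
python3 - <<'E'
from h import *
a=env.get_image("scene");b=env.get_image("top");cv2.imwrite("pics/s5.png",a);cv2.imwrite("pics/t5.png",b)
plan(0,0,0)
E
python3 fit2.py 5
```

```text
clock: 17.15
ee_pos: [481.5, -60.6, 130.5]
ee_rot: [0.667, 0.745, 0.001, 0.001]
force: [0.6, 0.9, -0.3]
grip_width: 0.999
grasp_force: 0.0
clock: 17.95
ee_pos: [448.6, 227.4, 129.5]
ee_rot: [0.665, 0.747, -0.0, 0.0]
force: [-0.2, -1.0, 0.2]
grip_width: 1.0
grasp_force: 0.0
t 18.05 pos [448.9 225.6 129.7] yaw 0.111 F [-1.  -0.8 -0.4] grip 1.0 0.0
turn [-0.     0.001  0.   ] shift [-174.3 -471.2  129.8]
scene y,yaw,lean,edge [-1.39085e+02  1.15000e-01 -1.60000e-02  3.41000e-01] rms 0.09
top y,yaw,lean,edge [-1.3958e+02  1.1500e-01 -1.1000e-02  1.2700e-01] rms 0.08
```

The lean is now about −0.01 in both views, so the tube is done. Next is the plank: I'll grip it 60 mm tailward of centre, with the fingertips just above the block.

```bash
python3 -c "
from h import *
plan(469.6,230,54,.03)"
```

```text
t 18.05 pos [448.9 225.6 129.7] yaw 0.111 F [-1.  -0.8 -0.4] grip 1.0 0.0
turn [-0.     0.001  0.081] shift [ 2.2 21.  75.7]
```

```bash
python3 -m creep '{"series": [[0,0,0.04,1,10,0,-1],[0,0,0.08,2,21,10,-1],[0,0,0.08,2,21,40,-1],[0,0,0.08,2,21,55,-1],[0,0,0.08,2,21,55,-1],[0,0,0.08,2,21,55,-1]]}'
python3 - <<'E'
from h import *
plan(469.6,230,54,.03)
a=env.get_image("scene");b=env.get_image("top");cv2.imwrite("pics/s6.png",a);cv2.imwrite("pics/t6.png",b)
cv2.imwrite("pics/c5.png",np.hstack([crop(a,230,140,80,100,5),crop(b,165,140,80,100,5)]))
E
```

```text
clock: 18.65
ee_pos: [470.1, 230.6, 75.0]
ee_rot: [0.696, 0.718, -0.0, 0.0]
force: [0.1, 0.0, 0.2]
grip_width: 1.001
grasp_force: 0.0
t 18.65 pos [470.1 230.6  75. ] yaw 0.03 F [0.1 0.  0.2] grip 1.0 0.0
turn [0. 0. 0.] shift [-0.5 -0.6 21. ]
```

View pics/c5.png

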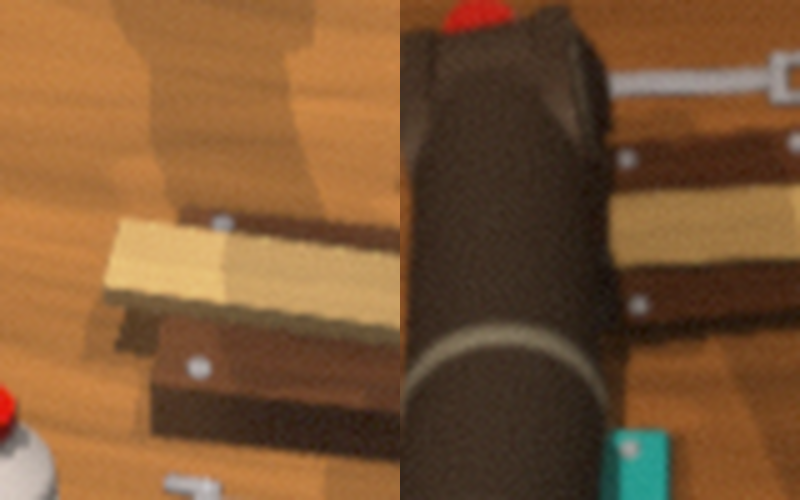

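The plank is undisturbed: its outer end is at crop (105–120, 222–290) in the scene view. I'll descend and close gently.

```bash
python3 -m creep '{"series": [[0,0,0,0,0,7,-1],[0,0,0,0,0,13,-1],[0,0,0,0,0,17,-1],[0,0,0,0,0,19,-1],[0,0,0,0,0,20,-1],[0,0,0,0,0,20,-1]]}' 12; python3 -m creep '{"series": [[0,0,0,0,0,0,1],[0,0,0,0,0,0,1],[0,0,0,0,0,0,1],[0,0,0,0,0,0,1],[0,0,0,0,0,0,1],[0,0,0,0,0,0,1],[0,0,0,0,0,0,1],[0,0,0,0,0,0,1]]}' 12;  python3 - <<'E'
from h import *
plan(469.6,230,54,.03)
a=env.get_image("scene");cv2.imwrite("pics/s7.png",a)
cv2.imwrite("pics/c6.png",crop(a,190,140,200,130,4))
E
```

```text
clock: 19.35
ee_pos: [469.1, 231.5, 54.5]
ee_rot: [0.695, 0.719, -0.0, -0.0]
force: [0.1, 0.6, -0.1]
grip_width: 1.002
grasp_force: 0.0
clock: 20.15
ee_pos: [469.3, 231.6, 54.7]
ee_rot: [0.695, 0.719, 0.0, 0.0]
force: [1.0, -0.3, 1.2]
grip_width: 0.566
grasp_force: 12.0
t 20.15 pos [469.3 231.6  54.7] yaw 0.033 F [ 1.  -0.3  1.2] grip 0.57 12.0
turn [ 0.    -0.     0.003] shift [-1.6  0.3  0.7]
```

View pics/c6.png

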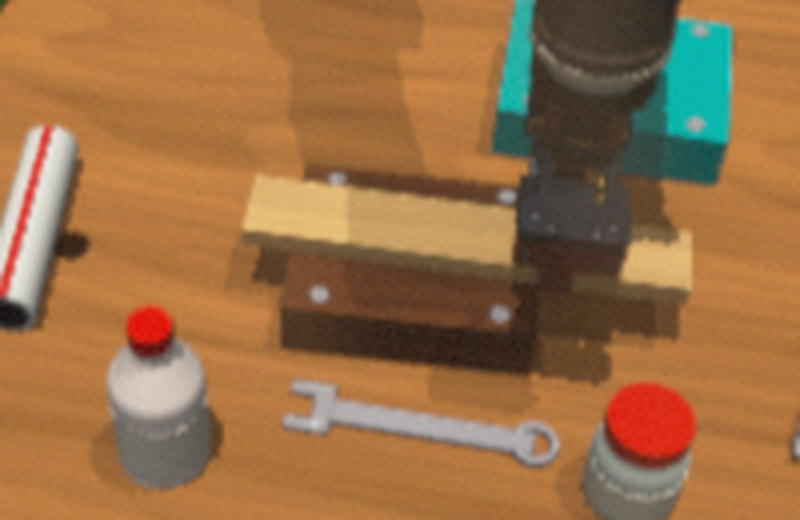

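The plank is gripped (50 mm opening). I'll compute the slide and the squaring turn.

```bash
python3 -c "
from h import *
plan(466,73,54.7,.115)"
```

```text
t 20.2 pos [469.2 231.6  54.7] yaw 0.033 F [ 0.4 -0.2  0.9] grip 0.57 12.0
turn [ 0.    -0.    -0.082] shift [-158.4   -8.5    0. ]
```

```bash
python3 -m creep '{"series": [[0,0,0,0,0,0,1],[0,0,-0.002,-2,0,0,1],[0,0,-0.008,-8,-0.4,0,1],[0,0,-0.012,-16,-0.9,0,1],[0,0,-0.016,-24,-1.3,0,1],[0,0,-0.02,-32,-1.7,0,1],[0,0,-0.022,-38,-2,0,1],[0,0,-0.022,-40,-2.1,0,1]]}' 35; python3 -c "
from h import *
plan(466,73,54.7,.115)"
```

```text
clock: 21.0
ee_pos: [468.4, 190.4, 54.7]
ee_rot: [0.688, 0.726, -0.0, 0.0]
force: [-0.4, 2.4, 1.2]
grip_width: 0.563
grasp_force: 35.0
t 21.0 pos [468.4 190.4  54.7] yaw 0.054 F [-0.4  2.4  1.2] grip 0.56 35.0
turn [-0.     0.    -0.061] shift [-117.1   -8.7    0. ]
```

```bash
python3 -m creep '{"series": [[0,0,-0.004,-5,-0.4,0,1],[0,0,-0.01,-12,-0.9,0,1],[0,0,-0.015,-20,-1.5,0,1],[0,0,-0.02,-28,-2.1,0,1],[0,0,-0.025,-36,-2.7,0,1],[0,0,-0.03,-44,-3.3,0,1],[0,0,-0.034,-52,-3.9,0,1],[0,0,-0.038,-57,-4.2,0,1]]}'; python3 -m creep '{"series": [[0,0,-0.004,-5,-0.4,0,1],[0,0,-0.01,-12,-0.9,0,1],[0,0,-0.014,-20,-1.5,0,1],[0,0,-0.018,-28,-2.1,0,1],[0,0,-0.02,-36,-2.7,0,1],[0,0,-0.023,-44,-3.3,0,1],[0,0,-0.023,-49,-3.6,0,1],[0,0,-0.023,-52,-3.8,0,1]]}';python3 - <<'E'
from h import *
plan(466,73,54.7,.115)
a=env.get_image("scene");b=env.get_image("top");cv2.imwrite("pics/s8.png",a);cv2.imwrite("pics/t8.png",b)
cv2.imwrite("pics/c7.png",np.hstack([crop(a,175,150,66,75,6),crop(b,268,150,66,75,6)]))
E
```

```text
clock: 21.8
ee_pos: [467.3, 133.4, 54.7]
ee_rot: [0.674, 0.739, -0.0, 0.0]
force: [0.7, 2.4, 1.1]
grip_width: 0.567
grasp_force: 35.0
clock: 22.6
ee_pos: [468.4, 81.7, 54.7]
ee_rot: [0.665, 0.747, 0.0, -0.0]
force: [0.1, 4.0, 4.8]
grip_width: 0.569
grasp_force: 35.0
t 22.6 pos [468.4  81.7  54.7] yaw 0.115 F [0.1 4.  4.8] grip 0.57 35.0
turn [-0. -0.  0.] shift [-8.4 -3.4  0. ]
```

View pics/c7.png

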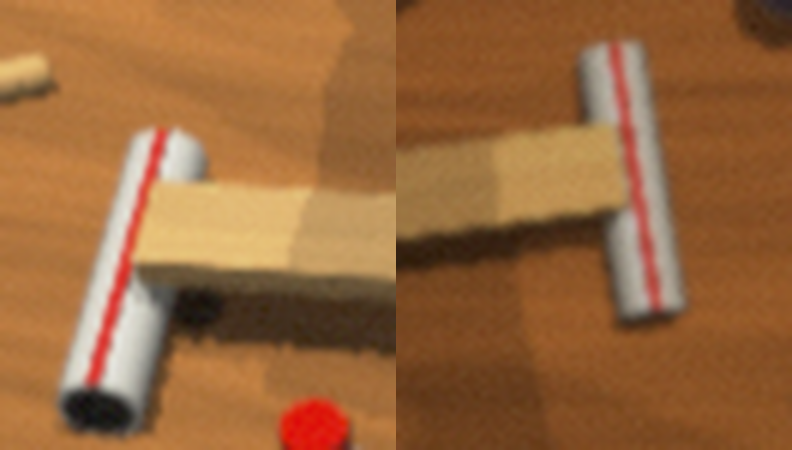

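The crop shows the plank end close to the stripe, still on its block side. Its top-face corners are at (150,182) and (135,258) in the scene view and (617,124) and (627,208) in the top view. I'll compute the gap.

```bash
cat > gap.py <<'E'
from h import *
def go(n,o,k,A,B,S1,S2,lo=None):
    g=lambda p:(np.array(p,float)+.5)/k-.5+o
    a,b=ray(n,g(A),68),ray(n,g(B),68);s,t=ray(n,g(S1),40),ray(n,g(S2),40)
    d=(t-s)[:2]/np.linalg.norm((t-s)[:2]);m=np.array([-d[1],d[0]])
    if m[1]<0:m=-m
    e=(b-a)[:2]
    print(n,"end",a.round(1)[:2],b.round(1)[:2],"gap to stripe (+block side)",[round(float((q-s)[:2]@m),1) for q in(a,b)],"edge yaw",round(float(np.arctan(e[1]/e[0])),3),"stripe yaw",round(float(np.arctan(d[1]/d[0])),3))
E
python3 - <<'E'
from gap import *
go("scene",(175,150),6,(150,182),(135,258),(160,130),(92,385))
go("top",(268,150),6,(617-396,124),(627-396,208),(615-396,44),(658-396,308))
E
```

```text
scene end [ 471.2 -131.3] [ 517.5 -123.2] gap to stripe (+block side) [10.4, 12.8] edge yaw 0.174 stripe yaw 0.124
top end [ 515.3 -127.7] [ 466.  -131.2] gap to stripe (+block side) [10.0, 12.0] edge yaw 0.071 stripe yaw 0.112
```

Both views and the arm's own odometry agree on about 11 mm remaining.

```bash
python3 -m creep '{"series": [[0,0,0,-2,0,0,1],[0,0,0,-4,0,0,1],[0,0,0,-6,0,0,1],[0,0,0,-8,0,0,1],[0,0,0,-9.5,0,0,1],[0,0,0,-10.5,0,0,1],[0,0,0,-11,0,0,1],[0,0,0,-11,0,0,1]]}';python3 - <<'E'
from h import *
plan(466,73,54.7,.115)
a=env.get_image("scene");b=env.get_image("top");cv2.imwrite("pics/s9.png",a);cv2.imwrite("pics/t9.png",b)
A=crop(a,180,150,130,75,6);B=crop(b,238,155,90,60,5)
A=A[:,:780];c=np.zeros((600,780,3),np.uint8);c[:300,:450]=B;c=np.vstack([cv2.resize(a[160:225,180:310],(780,390),interpolation=cv2.INTER_CUBIC),cv2.resize(b[167:202,198:328],(780,210),interpolation=cv2.INTER_CUBIC)])
cv2.imwrite("pics/c8.png",c)
E
```

```text
clock: 23.5
ee_pos: [469.7, 71.5, 54.7]
ee_rot: [0.665, 0.747, 0.0, -0.0]
force: [0.4, 3.6, 5.4]
grip_width: 0.565
grasp_force: 35.0
t 23.5 pos [469.7  71.5  54.7] yaw 0.116 F [0.4 3.6 5.4] grip 0.56 35.0
turn [ 0.    -0.     0.001] shift [ 1.9 -3.5  0. ]
```

View pics/c8.png

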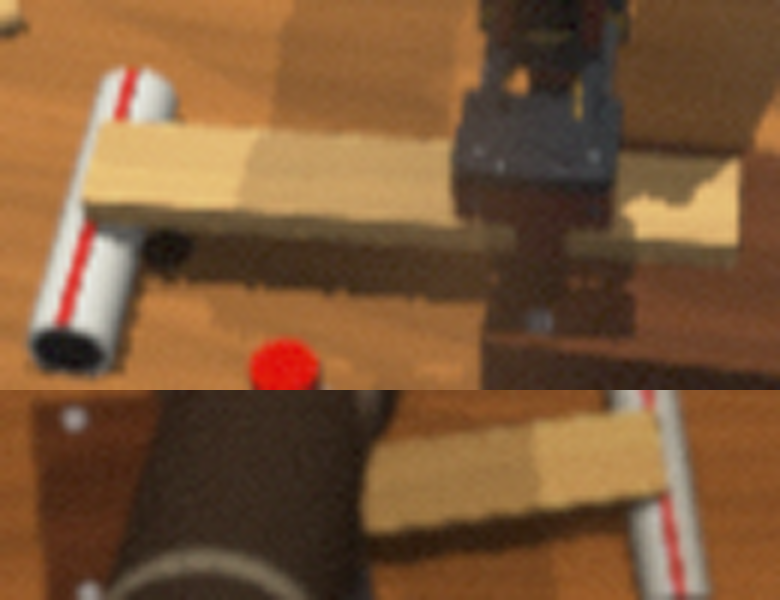

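The end now covers the stripe. In the scene view the plank's corners are (103,122), (84,200), (740,158) and (740,245), and the stripe runs (130,70)–(62,325). The numeric check follows.

Run:
```python
from gap import *
go("scene",(180,160),6,(103,122),(84,200),(130,70),(62,325))
go("top",(198,167),6,(656,20),(667,102),(647,0),(680,200))
g=lambda p,o:(np.array(p,float)+.5)/6-.5+o
S=g([(103,122),(84,200),(740,245),(740,158)],(180,160));T=g([(656,20),(667,102)],(198,167))
def cor(p):
    x,y,z,t=p;u=np.array([np.cos(t),np.sin(t)]);v=np.array([-u[1],u[0]])
    return np.array([[*(np.array([x,y])+a*u+b*v),z] for a,b in((150,-25),(150,25),(-150,25),(-150,-25))])
r=least_squares(lambda p:np.r_[(proj("scene",cor(p))-S).ravel(),(proj("top",cor(p)[[1,0]])-T).ravel()],[485,10,68,-1.456])
print(r.x.round(3),"edge yaw",(r.x[3]+np.pi/2).round(3),"end",(cor(r.x)[:2].mean(0)).round(1),r.fun.round(1))
# predicted at target yaw .115 vs line stripe: y at end x
ex=cor(r.x)[:2].mean(0)[0];print("stripe y there",-139.3+np.tan(.115)*(ex-488))
```

```text
scene end [ 472.8 -139.1] [ 520.7 -132.2] gap to stripe (+block side) [2.5, 3.5] edge yaw 0.145 stripe yaw 0.124
top end [ 516.3 -136.3] [ 468.1 -140.4] gap to stripe (+block side) [0.5, 1.9] edge yaw 0.085 stripe yaw 0.114
[474.147  10.654  63.194  -1.446] edge yaw 0.125 end [ 492.9 -138.2   63.2] [ 0.  -0.2 -0.4  0.2 -0.1 -0.4  0.1  0.4 -0.5 -0.1  0.1  0.3]
stripe y there -138.7354631094195
```

```bash
python3 -m creep '{"series": [[0,0,0,-0.5,0,0,1],[0,0,0,-1,0,0,1],[0,0,0,-1.3,0,0,1],[0,0,0,-1.3,0,0,1],[0,0,0,-1.3,0,0,1]]}';python3 - <<'E'
from h import *
plan(466,73,54.7,.115)
a=env.get_image("scene").astype(int);p=cv2.imread("pics/s5.png").astype(int)
# tube still: compare visible near part of the tube/stripe with the stripe-up picture
def stripe(im):
    c=im[200:214,180:205];m=(c[:,:,2]>110)&(c[:,:,2]-c[:,:,1]>70);v,u=np.nonzero(m);return (u.mean()+180).round(2),(v.mean()+200).round(2),len(u)
print(stripe(a),stripe(p)); print(env.sign_off())
E
```

```text
clock: 24.1
ee_pos: [469.8, 70.3, 54.7]
ee_rot: [0.665, 0.747, 0.0, -0.0]
force: [-0.4, 3.3, 4.9]
grip_width: 0.567
grasp_force: 35.0
t 24.1 pos [469.8  70.3  54.7] yaw 0.116 F [-0.4  3.3  4.9] grip 0.57 35.0
turn [ 0.    -0.     0.001] shift [ 3.1 -3.5  0. ]
(np.float64(191.66), np.float64(206.83), 35) (np.float64(191.74), np.float64(206.68), 34)
the job is handed in; nothing more can be done
None
```

I handed the job in at about 24 s: the tube measures stripe-up to within about 0.02 rad, and the plank is held level and square with its end within an estimated 2 mm of directly above the stripe; one push overshot by 2 mm, so I rolled the tube back that far towards the block.

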